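# Slide a specimen carrier under the hold-down springs of an inspection stage

## Task

Press the aluminium specimen carrier firmly down on the sprung bed of the inspection stage with your fingertips and, keeping it pressed, slide it under the two leaf springs until its nose is fully home against the stop; then let go so that the springs hold it there. Do not grasp, lift or tip the carrier, and leave the loupe, the jar and the plaster cast where they stand.

Things in the scene. Friction and masses are not known exactly. Their poses are not given: they have to be found in the camera images.
- stage: Grey fixed inspection stage on the bench, 260 x 112 mm. Origin on the bench; x points along its channel, the way the carrier goes in; z up; it spans x = -115 to +145 mm. The channel, 94 mm wide, lies between 8 mm side walls with tops at 34 mm, open above and at the -x end. A block 34 mm high ends it at +x, with a clamp bar on it (x = 104 to 132 mm, to 45 mm high) that holds two leaf springs.
- bed (a joint): Sprung floor of the channel: a level dark steel plate, top face 30 mm above the bench when up, from x = -110 to +98 mm of the stage. The value is how far it is pressed down, 0 (up) to 0.008 m (bottomed). With the carrier on it, it gives way at about 6 N and needs about 13 N at 8 mm.
- leaf_left: Left leaf spring (stage +y): steel strip 15 mm wide, centred 34.5 mm off the centre line, reaching 50 mm back from the stop over the channel. Origin at its root (stage x = +100 mm, 35 mm up). Its free end is a rolled lip 6 mm in diameter, at x = +50 mm, underside 31 mm above the bench; it yields upward from about 3 N, 1.2 N per mm, 4.5 mm at most.
- leaf_right: Right leaf spring (stage -y), mirror image of the left one.
- carrier: Loose aluminium specimen carrier, 0.2 to 0.33 kg, lying on the bed: plate 120 mm (x, along the channel) x 89 x 8 mm. Origin at the centre of its underside, x to its nose. A thumb ridge across its top, x = -12 to -4 mm, 44 mm wide, stands 12 mm above the plate. Ahead of it (x = 13 to 47 mm, 36 mm wide) a black holder with a plaster tooth, to 31 mm. The springs pass either side of these.
- pad (a point): Centre of the carrier's flat thumb pad on its top face behind the ridge (carrier x = -36 mm, 8 mm above its underside); 48 mm long, from the rear edge (x = -60 mm) to the ridge, 89 mm wide. It never goes under the springs. Friction alone may not drag the carrier: fingers pressing here may slip forward and then push on the ridge's back.
- nose (a point): Middle of the lower edge of the carrier's nose (carrier x = +60 mm). At the start it is 8 to 38 mm short of the springs' lips (centre line of the lips: stage x = +50 mm). Unless the carrier is pressed down at least about 5 mm, its nose runs against the lips and is blocked.
- stop (a point): Point on the stop, the upright face of the end block (stage x = +100 mm), on the centre line, 30 mm above the bench. The nose must arrive here in plan; the carrier's origin is then at stage x = +40 mm.
- loupe: Bystander: black loupe, 42 mm across, 40 mm high, origin at the centre of its underside. Leave alone.
- wax_jar: Bystander: small amber glass jar with a metal cap, 44 mm across, 45 mm high, origin at the centre of its underside. Leave alone.
- cast: Bystander: white plaster cast, 50 x 40 x 25 mm, origin at the centre of its underside. Leave alone.
Not all that is in view belongs to the job. There is more than one size of the carrier; the one meant has the size given above.

How it is judged (in metres and radians):
On the way, in this order (a step that is already met when the one before it is completed fails the run):
1. the carrier is pressed down on the bed by the fingers before it goes under the springs (value of joint bed above 0.0035 m and contact force between the fingers and carrier above 3 N and x of nose in the frame of stage below 0.052 m), for 0.1 s.
2. still pressed by the fingers, the carrier's nose has passed under the springs' lips (x of nose in the frame of stage above 0.062 m and value of joint bed above 0.003 m and contact force between the fingers and carrier above 3 N), for 0.05 s.
At the end, for the whole second after the job is handed in: The carrier's nose is within 4 mm of the stop, the carrier lies level (0.06 rad) and straight in the channel (0.06 rad), both leaf springs bear on it (over 0.5 N each) and hold it down, and it is at rest (x of nose in the frame of stage above 0.096 m and horizontal distance between nose and stop below 0.006 m and angle between the x axis of carrier and the x axis of stage, either way round below 0.06 rad and angle between carrier's own z axis and vertical below 0.06 rad and z of carrier in the frame of stage below 0.029 m and contact force between each of leaf_left, leaf_right and carrier above 0.5 N and linear speed of carrier below 0.01 m/s); the robot touches nothing.
It fails at once if the carrier is lifted more than 6 mm off the raised bed (z of carrier in the frame of stage above 0.036 m).
It fails at once if the carrier is tipped (angle between carrier's own z axis and vertical above 0.2 rad).
It fails at once if the loupe is moved more than 15 mm or tipped (distance of loupe from where it was at the start of the episode above 0.015 m or angle between loupe's own z axis and vertical above 0.3 rad).
It fails at once if the jar is moved more than 15 mm or tipped (distance of wax_jar from where it was at the start of the episode above 0.015 m or angle between wax_jar's own z axis and vertical above 0.3 rad).
It fails at once if the plaster cast is moved more than 15 mm or tipped (distance of cast from where it was at the start of the episode above 0.015 m or angle between cast's own z axis and vertical above 0.3 rad).
It also fails if it takes over 32 s, if anything falls off the work surface, if the arm or the gripper's body presses on something with over 40 N, if the wrist force passes 120 N, or if a joint passes its speed limit or range.

## Robot

A 7-joint arm with a two-finger parallel gripper is mounted at the origin on the work surface. World frame = base frame: x ahead of the robot, y to its left, z up, the work surface at z = 0. Lengths are in mm, angles in rad, forces in N, time in s.
With the tool pointing down it reaches from about 425 to 875 mm from the base axis. Payload 9.9 kg.
Tool frame: the origin (TCP) lies between the finger pads; the fingertips stand 22 mm ahead of it and the grasp point (between the pads) lies 3 mm ahead of it (manip.finger_overhang is the distance from the TCP to the fingertips, in mm); x points along the fingers, y is the direction in which the jaws open and shut, and the axes are right-handed (so a half turn about x gives the same grasp; the last joint's range is limited). The gripper opens to 85 mm and grips with 20 to 120 N. Pads are 22 mm wide; open, the fingers measure 114 mm over their backs; the gripper's body (76 mm by 85 mm) begins 54 mm behind the grasp point. The pads swing forward as they close: fully open they stand 13 mm farther back than shut.
Start: joints at [1.229, 0.576, 0.025, 1.437, -0.015, 1.129, -0.057], TCP at [172.098, -652.696, 253.289] pointing down, gripper open.
Joint ranges: [-2.76, 2.76], [-0.34, 2.15], [-1.52, 1.57], [0.19, 2.46], [-1.09, 4.23], [0.17, 1.99], [-2.82, 2.82]. Speed limits (rad/s): [2.22, 2.22, 3.01, 3.01, 3.14, 3.14, 3.14].

## Interface

Orientations are given as a rotation vector (axis times angle).
In Python, from plant import manip, cams gives the robot as it stands. The module is installed in compiled form; this text tells all that it offers.
- The arm moves only by the tool play_rows, never from a script. Its argument "targets" is text: rows parted by semicolons, each of 7 numbers parted by spaces: the shift along the tool's x, y, z in cm, then the turn, a rotation vector about the tool's x, y, z in rad, then the finger opening in cm, from 0 to 8.54. In form: x y z wx wy wz grip; .... A call has 1 to 12 rows; each row is the pose to reach, as a shift and turn from the pose commanded when the call began, along the tool's axes at that moment; what a row does not reach only later rows make up. A row lasts 1/8 s, in which the tool goes at most 62.5 mm and 10.7 degrees, less where a joint would pass 70% of its speed; a pose out of reach is approached as far as the arm can. A call with a gripper value outside its range is refused whole. The fingers move at their own pace and stop on an object; the grip force is fixed at half the most. Time passes only in rows, so rows that repeat a pose let the fingers close. It gives the time, the measured TCP pose, the force and the opening at its end, in the units of the state.
- manip.read_state(): the state, without advancing time (a new reading comes with each control period).
- cams.grab_frame(name): name is "scene" or "top"; returns a dict with "pixels" (480x640x3 uint8, red, green, blue), "fx", "fy", "cx", "cy" (pixels), "k1" (the pictures are not rectified: a ray, as slopes to the right and down, at radius r is drawn at 1 + k1 r^2 times it, then the intrinsics apply), "cam_to_world" (4x4, takes a point from camera to world coordinates). Camera axes: x right, y down, z forward; pixel columns grow to the right and rows downward; lengths in mm; the calibration is good to about 2 mm. A picture is of the moment at which its call begins. There is no depth.
- manip.finish_job(): hands the job in, once; it reports no verdict.
The state is a dict: "time": time; "qpos": joint angles; "qd": joint speeds; "effort": joint torques, N m; "ee_pos": TCP position; "orientation": TCP orientation; "ft_force": force on the tool from outside, world axes, zero at the start; "ft_torque": the same for the moment, N m; "grip_width": finger opening in mm.
Only numpy, scipy, OpenCV 4.12 (cv2) and the standard library are available. Lean on these libraries where they do the work, as an engineer would, in place of code of your own. Each camera call takes 0.05 s, during which the arm holds its last target. There are 200 camera calls.

## Working session

There is one attempt and no reset: what is moved stays moved. The work goes in short steps, Python scripts to look and compute and a tool call to move; the robot and the scene stay as the last step left them, time stands still between calls to the robot, and variables do not carry over. Pictures are saved under pics/ and viewed, about 8 in all and at most 12, crops included, and the job is handed in when it is done.

Besides the shell and the picture viewer there is one more tool, called after "Call:" as name(argument=value, ...) on one line, values as JSON. play_rows: Moves the arm, as the interface text tells. Its arguments: {"type":"object","properties":{"targets":{"type":"string"}},"required":["targets"]}

```bash
mkdir -p pics; python3 - <<'E'
from plant import manip,cams
import cv2,numpy as np,pickle
for n in("scene","top"):
    f=cams.grab_frame(n); pickle.dump(f,open(n+".pkl","wb"))
    cv2.imwrite(f"pics/{n}1.png",f["pixels"][:,:,::-1])
    print(n,f["fx"],f["fy"],f["cx"],f["cy"],f["k1"]);print(np.round(f["cam_to_world"],3))
print(manip.read_state(), manip.finger_overhang)
E
```

```text
scene 522.5203955466222 522.5203955466222 315.50542843836905 241.55723159314414 -0.11910405775320458
[[-5.880000e-01  5.790000e-01 -5.650000e-01  1.073481e+03]
 [ 8.080000e-01  4.010000e-01 -4.310000e-01  4.772810e+02]
 [-2.300000e-02 -7.100000e-01 -7.040000e-01  7.294250e+02]
 [ 0.000000e+00  0.000000e+00  0.000000e+00  1.000000e+00]]
top 505.4933118253902 505.4933118253902 314.74510130466774 234.97482849666872 -0.09440678072955136
[[ 2.60000e-02 -9.98000e-01  5.20000e-02  5.04299e+02]
 [-9.99000e-01 -2.70000e-02 -1.60000e-02  6.34080e+01]
 [ 1.80000e-02 -5.10000e-02 -9.99000e-01  7.93817e+02]
 [ 0.00000e+00  0.00000e+00  0.00000e+00  1.00000e+00]]
{'time': 0.1, 'qpos': array([ 1.22917499,  0.57646736,  0.02484399,  1.4378353 , -0.01501264,
        1.12903879, -0.05646943]), 'qd': array([-2.31949800e-03, -2.27429004e-03,  1.08885244e-03, -7.36368742e-04,
        3.46160626e-04, -2.79566518e-05, -6.28855122e-05]), 'effort': array([ 6.03755994e-03, -7.67304683e+01,  2.25789137e+00, -2.86601955e+01,
        1.59017311e-02,  8.63423600e-03, -5.32973559e-06]), 'ee_pos': array([ 172.02064673, -652.30646627,  252.51182637]), 'orientation': array([ 2.08432387,  0.27191024, -2.08488732]), 'ft_force': array([-0.36217763, -0.56907423, -0.54339035]), 'ft_torque': array([0.03374522, 0.04180751, 0.00338397]), 'grip_width': 85.58854440043584} 22.0
```

View pics/scene1.png

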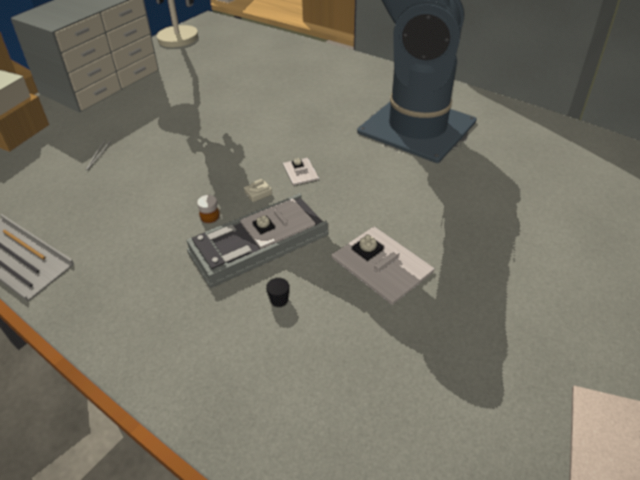

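View pics/top1.png

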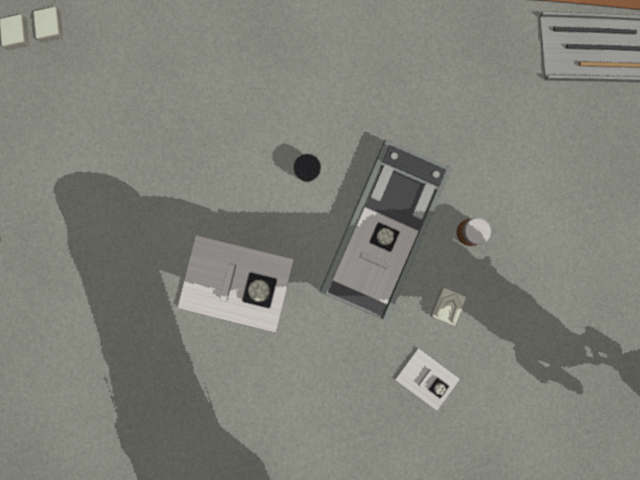

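Candidate carriers in the top view are one on the stage bed (375,255), a larger loose plate (236,284) and a small loose plate (428,378). I choose the one lying on the stage bed and check it in a close crop.

```bash
python3 - <<'E'
import cv2,pickle
p=pickle.load(open("top.pkl","rb"))["pixels"][125:335,310:460,::-1]
cv2.imwrite("pics/crop1.png",cv2.resize(p,None,fx=2.8,fy=2.8,interpolation=cv2.INTER_CUBIC))
E
```

```text
(no output)
```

View pics/crop1.png

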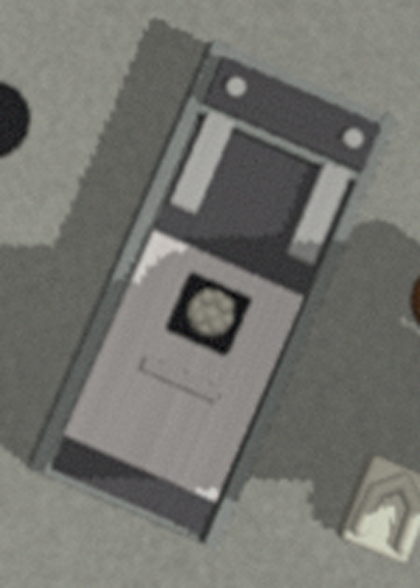

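The crop confirms the choice. The plate nearly fills the channel width, with its nose edge from (155,232) to (302,298) short of the lips at (183,208) and (301,252), and the ridge at (180,380). Next I fit poses.

```bash
cat > h.py <<'E'
import cv2,pickle,numpy as np
from scipy.optimize import least_squares
def proj(f,P):
    T=np.linalg.inv(f["cam_to_world"]); P=np.atleast_2d(P)@T[:3,:3].T+T[:3,3]
    K=np.array([[f["fx"],0,f["cx"]],[0,f["fy"],f["cy"]],[0,0,1]])
    return cv2.projectPoints(P,np.zeros(3),np.zeros(3),K,np.array([f["k1"],0,0,0]))[0][:,0]
def place(p,L):
    c,s=np.cos(p[2]),np.sin(p[2]); L=np.array(L,float)
    return np.c_[p[0]+c*L[:,0]-s*L[:,1],p[1]+s*L[:,0]+c*L[:,1],L[:,2]]
def fit(f,L,uv,p0=(600,-50,-.4)):
    r=least_squares(lambda p:(proj(f,place(p,L))-uv).ravel(),p0,loss="soft_l1",x_scale=[10,10,.1])
    return r.x,r.fun.reshape(-1,2)
E
python3 - <<'E'
from h import *
f=pickle.load(open("top.pkl","rb"))
o=lambda a:np.array(a)/2.8+[310,125]-.32
S=[(100,47,34),(100,-47,34),(47,34.5,34),(47,-34.5,34),(-115,55,34),(-115,-55,34),(145,55,34),(145,-55,34)]
s,r=fit(f,S,o([(203,112),(357,173),(183,209),(301,253),(33,467),(207,542),(213,43),(386,120)]))
print("stage",s,r.round(1).tolist())
C=[(60,44.5,38),(60,-44.5,38),(-60,44.5,38),(-60,-44.5,38)]
c,r=fit(f,C,o([(155,232),(303,298),(65,437),(217,500)]))
print("carrier",c,r.round(1).tolist())
R=lambda a:np.array([[np.cos(a),np.sin(a)],[-np.sin(a),np.cos(a)]])
print("carrier in stage",R(s[2])@(c-s)[:2],c[2]-s[2])
# draw both models in both views
for n in("top","scene"):
    g=pickle.load(open(n+".pkl","rb"));k=4
    im=cv2.resize(g["pixels"][:,:,::-1],None,fx=k,fy=k,interpolation=cv2.INTER_CUBIC)
    for p,L in((s,[(-115,55,34),(-115,-55,34),(145,-55,34),(145,55,34)]),(s,[(100,47,34),(100,-47,34)]),(c,[C[0],C[1],C[3],C[2]]),(c,[(-12,22,50),(-12,-22,50)])):
        cv2.polylines(im,[(proj(g,place(p,L))*k+k/2).astype(int)],True,(0,0,255),1)
    u=proj(g,place(s,[(0,0,34)]))[0]*k; x,y=u.astype(int)
    cv2.imwrite(f"pics/ov_{n}.png",im[max(0,y-280):y+280,x-350:x+350])
E
cd pics; python3 -c "
import cv2;a=cv2.imread('ov_top.png');b=cv2.imread('ov_scene.png')
print(a.shape,b.shape);import numpy as np
cv2.imwrite('ov.png',np.hstack([cv2.resize(a[:,150:550],(400,560)),b[:, 150:550] if 0 else cv2.resize(b,(400,320)) if 0 else cv2.copyMakeBorder(cv2.resize(b,(400,320)),0,240,0,0,0)]))"
```

```text
stage [ 5.44670426e+02 -5.33956681e+01 -3.79033734e-01] [[-1.6, -0.9], [-0.2, 1.7], [-0.3, -0.7], [-0.8, 1.6], [-1.1, 0.5], [3.9, 2.4], [1.3, -4.9], [5.0, -3.9]]
carrier [ 5.14818658e+02 -4.16044582e+01 -3.85430165e-01] [[-0.5, -0.3], [0.5, -0.2], [-0.1, -0.2], [0.1, 1.0]]
carrier in stage [-32.09598597  -0.09153903] -0.0063964317741944665
(560, 700, 3) (560, 700, 3)
```

View pics/ov.png

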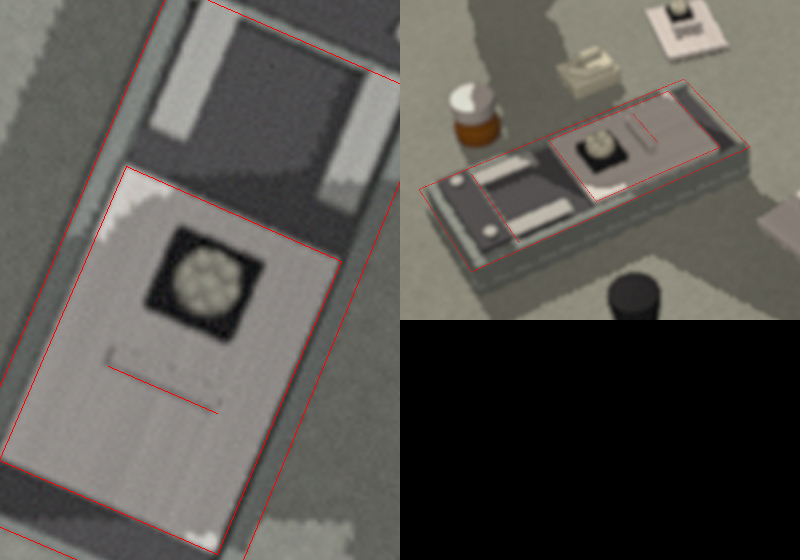

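The overlay fits the carrier outline in both views and the stage within about 2 mm. The nose is at stage x ≈ 28 mm, so about 72 mm of travel is needed. Now I plan the approach.

```bash
cat > go.py <<'E'
import numpy as np,sys
from scipy.spatial.transform import Rotation as R
from plant import manip
YAW=-0.382
u=np.array([np.cos(YAW),np.sin(YAW),0]);v=np.array([-u[1],u[0],0])
C=np.array([514.8,-41.6,0])
def plan(cx,z):
    st=manip.read_state();A=R.from_rotvec(st["orientation"]);p=st["ee_pos"]
    T=C+cx*u+[0,0,z]
    print("t",st["time"],"tcp",p.round(1),"along/across carrier",((p-C)@u).round(1),((p-C)@v).round(1),"F",st["ft_force"].round(1),"Fu",(st["ft_force"]@u).round(1),"w",round(st["grip_width"],1))
    print("shift cm",A.inv().apply(T-p).round(3)/10)
    for s in(1,-1):
        x=np.array([0,0,-1.]);y=s*v
        B=R.from_matrix(np.c_[x,y,np.cross(x,y)])
        print("turn",s,(A.inv()*B).as_rotvec().round(3))
    print(A.as_matrix().round(3).tolist(), st["qpos"].round(2))
if __name__=="__main__":plan(float(sys.argv[1]),float(sys.argv[2]))
E
python3 go.py -27 120
```

```text
t 0.1 tcp [ 172.  -652.3  252.5] along/across carrier -90.4 -694.5 F [-0.4 -0.6 -0.5] Fu -0.1 w 85.6
shift cm [ 13.3292 -51.9006 -46.5545]
turn 1 [-2.502e+00 -2.000e-03  1.000e-03]
turn -1 [0.64  0.001 0.001]
[[-0.0, 0.255, -0.967], [0.001, -0.967, -0.255], [-1.0, -0.002, 0.0]] [ 1.23  0.58  0.02  1.44 -0.02  1.13 -0.06]
```

Call:
play_rows(targets="0 -13 -11.6 0.16 0 0 1; 0 -26 -23.3 0.32 0 0 1; 0 -39 -35 0.48 0 0 1; 0 -51.9 -46.5 0.64 0 0 1; 0 -51.9 -46.5 0.64 0 0 1; 0 -51.9 -46.5 0.64 0 0 1; 0 -51.9 -46.5 0.64 0 0 1; 0 -51.9 -46.5 0.64 0 0 1; 0 -51.9 -46.5 0.64 0 0 1; 0 -51.9 -46.5 0.64 0 0 1; 0 -51.9 -46.5 0.64 0 0 1; 0 -51.9 -46.5 0.64 0 0 1")

```text
time: 1.6
ee_pos: [490.8, -27.6, 253.0]
orientation: [-2.016, 0.381, 2.016]
ft_force: [-1.1, -1.3, 0.0]
grip_width: 10.2
```

```bash
python3 go.py -27 80
```

```text
t 1.6 tcp [490.8 -27.6 253. ] along/across carrier -27.5 4.1 F [-1.1 -1.3  0. ] Fu -0.5 w 10.2
shift cm [17.2969  0.4377 -0.0551]
turn 1 [-3.135e+00 -3.000e-03  1.000e-03]
turn -1 [0.007 0.    0.002]
[[0.0, -0.366, -0.93], [0.002, -0.93, 0.366], [-1.0, -0.002, 0.0]] [-0.03  0.3  -0.01  1.91  0.    0.93 -1.99]
```

Call:
play_rows(targets="5 0.4 0 0 0 0 1; 10 0.4 0 0 0 0 1; 15 0.4 0 0 0 0 1; 17.3 0.4 0 0 0 0 1; 17.3 0.4 0 0 0 0 1; 17.3 0.4 0 0 0 0 1")

```text
time: 2.35
ee_pos: [488.3, -36.5, 81.1]
orientation: [-2.013, 0.39, 2.011]
ft_force: [0.3, 0.2, -0.2]
grip_width: 9.8
```

```bash
python3 go.py -27 62; python3 - <<'E'
from plant import cams
import cv2,numpy as np
from h import *
o=[]
for n in("scene","top"):
    g=cams.grab_frame(n);c=proj(g,[[500,-38,45]])[0].astype(int)
    p=g["pixels"][c[1]-70:c[1]+70,c[0]-50:c[0]+50,::-1]
    o.append(cv2.resize(p,(400,560),interpolation=cv2.INTER_CUBIC))
cv2.imwrite("pics/ap.png",np.hstack(o))
E
```

```text
t 2.35 tcp [488.3 -36.5  81.1] along/across carrier -26.5 -5.1 F [ 0.3  0.2 -0.2] Fu 0.2 w 9.8
shift cm [ 1.9124 -0.5131  0.047 ]
turn 1 [3.141e+00 0.000e+00 1.000e-03]
turn -1 [-0.001 -0.001  0.   ]
[[0.001, -0.373, -0.928], [-0.0, -0.928, 0.373], [-1.0, -0.0, -0.001]] [-0.01  0.55 -0.01  2.11  0.02  0.48 -1.99]
```

View pics/ap.png

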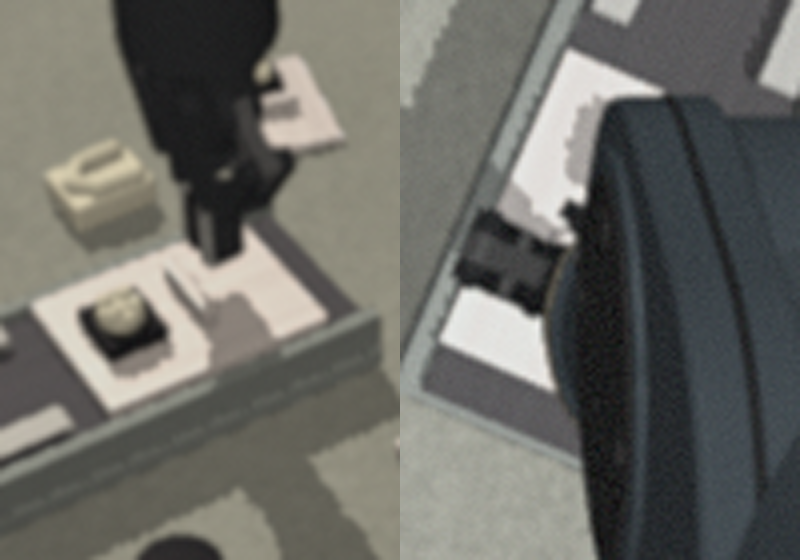

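The view shows the fingertips behind the ridge (left half: tips at (215,255), ridge at (188,285)), about 5 mm off the centre line. I centre them and go down in small steps.

Call:
play_rows(targets="0.6 -0.5 0 0 0 0 1; 1.2 -0.5 0 0 0 0 1; 1.6 -0.5 0 0 0 0 1; 1.8 -0.5 0 0 0 0 1; 1.8 -0.5 0 0 0 0 1; 1.8 -0.5 0 0 0 0 1")

```text
time: 3.2
ee_pos: [489.8, -31.4, 62.4]
orientation: [-2.012, 0.389, 2.012]
ft_force: [-0.1, -0.0, -0.9]
grip_width: 10.2
```

```bash
python3 go.py -27 60
```

```text
t 3.2 tcp [489.8 -31.4  62.4] along/across carrier -27.0 0.1 F [-0.1 -0.  -0.9] Fu -0.1 w 10.2
shift cm [0.2369 0.0123 0.0034]
turn 1 [3.141 0.    0.   ]
turn -1 [-0. -0.  0.]
[[0.0, -0.373, -0.928], [-0.0, -0.928, 0.373], [-1.0, -0.0, -0.0]] [-0.02  0.58 -0.01  2.12  0.02  0.43 -2.  ]
```

Call:
play_rows(targets="0.2 0 0 0 0 0 1; 0.4 0 0 0 0 0 1; 0.5 0 0 0 0 0 1; 0.5 0 0 0 0 0 1; 0.5 0 0 0 0 0 1")

```text
time: 3.82
ee_pos: [489.9, -31.4, 57.7]
orientation: [-2.013, 0.389, 2.012]
ft_force: [-0.9, -1.3, 8.9]
grip_width: 10.0
```

Call:
play_rows(targets="0.2 0 0 0 0 0 1; 0.4 0 0 0 0 0 1; 0.4 0 0 0 0 0 1; 0.4 0 0 0 0 0 1")

```text
time: 4.32
ee_pos: [490.0, -31.4, 53.9]
orientation: [-2.013, 0.389, 2.011]
ft_force: [-2.0, 0.9, 11.5]
grip_width: 10.2
```

Call:
play_rows(targets="0.07 0 -0.2 0 0 0 1; 0.07 0 -0.5 0 0 0 1; 0.07 0 -0.8 0 0 0 1; 0.07 0 -1.1 0 0 0 1; 0.07 0 -1.4 0 0 0 1; 0.07 0 -1.7 0 0 0 1; 0.07 0 -1.7 0 0 0 1; 0.07 0 -1.7 0 0 0 1")

```text
time: 5.32
ee_pos: [503.8, -37.2, 52.8]
orientation: [-2.009, 0.389, 2.015]
ft_force: [-7.0, 1.9, 13.6]
grip_width: 10.0
```

```bash
cat > look.py <<'E'
import sys
from plant import cams
from h import *
o=[]
for n in("scene","top"):
    g=cams.grab_frame(n);pickle.dump(g,open(f"{n}_{sys.argv[1]}.pkl","wb"))
    c=proj(g,[[550,-55,35]])[0].astype(int)
    p=g["pixels"][c[1]-75:c[1]+75,c[0]-50:c[0]+50,::-1]
    if n=="scene":p=g["pixels"][c[1]-75:c[1]+75,c[0]-80:c[0]+80,::-1]
    o.append(cv2.resize(p,None,fx=3,fy=3.,interpolation=cv2.INTER_CUBIC))
cv2.imwrite(f"pics/{sys.argv[1]}.png",np.hstack(o))
E
python3 go.py 0 53; python3 look.py mid
```

```text
t 5.325 tcp [503.8 -37.2  52.8] along/across carrier -11.8 -0.0 F [-7.   1.9 13.6] Fu -7.1 w 10.0
shift cm [-0.0195 -0.0016 -1.1812]
turn 1 [-3.141e+00  1.000e-03  5.000e-03]
turn -1 [ 0.     0.003 -0.001]
[[-0.003, -0.373, -0.928], [0.0, -0.928, 0.373], [-1.0, 0.001, 0.003]] [-0.01  0.61 -0.02  2.09  0.02  0.44 -1.99]
```

View pics/mid.png

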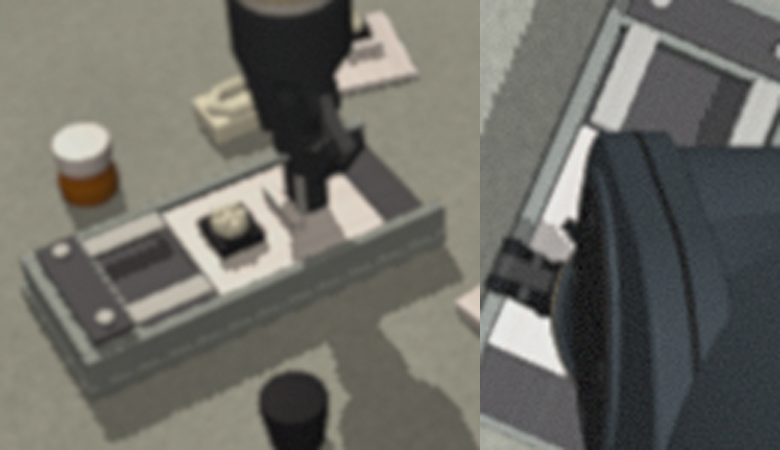

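The carrier moves with the fingers: its nose is near the lips at (165,205)–(215,292) and the bed is pressed with about 13.6 N. I keep sliding.

Call:
play_rows(targets="0.02 0 -0.4 0 0 0 1; 0.02 0 -0.8 0 0 0 1; 0.02 0 -1.2 0 0 0 1; 0.02 0 -1.6 0 0 0 1; 0.02 0 -2 0 0 0 1; 0.02 0 -2.4 0 0 0 1; 0.02 0 -2.4 0 0 0 1; 0.02 0 -2.4 0 0 0 1")

```text
time: 6.42
ee_pos: [526.3, -46.2, 52.7]
orientation: [-2.01, 0.389, 2.015]
ft_force: [-6.1, 1.8, 14.0]
grip_width: 9.9
```

```bash
python3 go.py 49 53; python3 look.py mid2
```

```text
t 6.425 tcp [526.3 -46.2  52.7] along/across carrier 12.4 0.0 F [-6.1  1.8 14. ] Fu -6.4 w 9.9
shift cm [-3.7400e-02  3.1000e-03 -3.6594e+00]
turn 1 [-3.141e+00  1.000e-03  4.000e-03]
turn -1 [ 0.     0.003 -0.001]
[[-0.003, -0.373, -0.928], [0.0, -0.928, 0.373], [-1.0, 0.001, 0.003]] [ 0.01  0.63 -0.02  2.03  0.02  0.48 -1.98]
```

View pics/mid2.png

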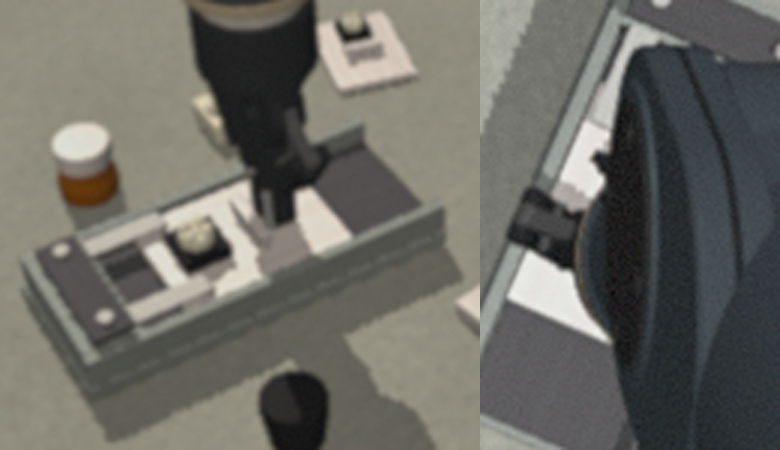

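The nose is now under both leaves, with its edge visible between them near (165,265). I continue to just short of the stop.

Call:
play_rows(targets="0 0 -0.4 0 0 0 1; 0 0 -0.8 0 0 0 1; 0 0 -1.2 0 0 0 1; 0 0 -1.6 0 0 0 1; 0 0 -2 0 0 0 1; 0 0 -2.4 0 0 0 1; 0 0 -2.8 0 0 0 1; 0 0 -3.1 0 0 0 1; 0 0 -3.3 0 0 0 1; 0 0 -3.3 0 0 0 1")

```text
time: 7.78
ee_pos: [556.6, -58.2, 52.7]
orientation: [-2.009, 0.389, 2.016]
ft_force: [-7.0, 2.6, 12.4]
grip_width: 10.2
```

Call:
play_rows(targets="0 0 -0.1 0 0 0 1; 0 0 -0.2 0 0 0 1; 0 0 -0.3 0 0 0 1; 0 0 -0.3 0 0 0 1")

```text
time: 8.28
ee_pos: [558.3, -59.0, 52.5]
orientation: [-2.007, 0.388, 2.018]
ft_force: [-9.2, 5.1, 14.7]
grip_width: 9.7
```

```bash
python3 go.py 49 53; python3 look.py mid3
```

```text
t 8.275 tcp [558.3 -59.   52.5] along/across carrier 46.9 0.1 F [-9.2  5.1 14.7] Fu -10.4 w 9.7
shift cm [-0.0519  0.0123 -0.2137]
turn 1 [-3.141e+00  1.000e-03  9.000e-03]
turn -1 [ 0.     0.005 -0.001]
[[-0.005, -0.372, -0.928], [0.001, -0.928, 0.372], [-1.0, 0.001, 0.005]] [ 0.04  0.66 -0.02  1.94  0.02  0.54 -1.95]
```

View pics/mid3.png

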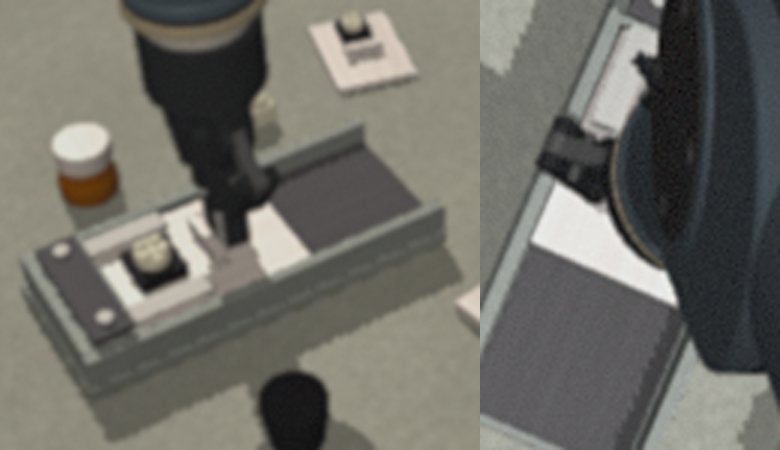

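The nose appears at or close to the stop, since the forward force is rising. I push on gently to confirm.

Call:
play_rows(targets="0 0 -0.1 0 0 0 1; 0 0 -0.2 0 0 0 1; 0 0 -0.3 0 0 0 1; 0 0 -0.3 0 0 0 1")

```text
time: 8.88
ee_pos: [558.5, -59.1, 52.3]
orientation: [-2.002, 0.388, 2.024]
ft_force: [-17.9, 8.0, 23.2]
grip_width: 10.1
```

```bash
python3 go.py 49 53
```

```text
t 8.875 tcp [558.5 -59.1  52.3] along/across carrier 47.1 0.1 F [-17.9   8.   23.2] Fu -19.6 w 10.1
shift cm [-0.0681  0.0063 -0.1929]
turn 1 [-3.14e+00  3.00e-03  1.60e-02]
turn -1 [ 0.001  0.01  -0.002]
[[-0.01, -0.372, -0.928], [0.002, -0.928, 0.372], [-1.0, 0.002, 0.01]] [ 0.04  0.67 -0.02  1.94  0.02  0.55 -1.95]
```

It is hard against the stop: the TCP stopped moving and the push rose to 20 N. I ease off, keeping a slight forward bias, then lift straight up.

Call:
play_rows(targets="0 0 0.15 0 0 0 1; -0.1 0 0.3 0 0 0 1; -0.3 0 0.35 0 0 0 1; -0.5 0 0.4 0 0 0 1; -0.8 0 0.5 0 0 0 1; -1.2 0 0.6 0 0 0 1; -2 0 0.6 0 0 0 1; -4 0 0.6 0 0 0 1; -8 0 0.6 0 0 0 1; -12 0 0.6 0 0 0 1")

```text
time: 10.12
ee_pos: [559.3, -59.4, 174.5]
orientation: [-2.014, 0.39, 2.01]
ft_force: [0.7, -1.2, 0.0]
grip_width: 9.9
```

Call:
play_rows(targets="-3 6 0 0 0 0 1; -5 12 0 0 0 0 1; -5 18 3 0 0 0 1; -5 24 6 0 0 0 1; -5 28 8 0 0 0 1; -5 28 8 0 0 0 1; -5 28 8 0 0 0 1")

```text
time: 11.0
ee_pos: [380.6, -289.3, 223.3]
orientation: [-2.015, 0.391, 2.01]
ft_force: [-0.4, 0.7, 0.2]
grip_width: 10.2
```

```bash
python3 go.py 49 53|head -1; python3 look.py fin
```

```text
t 11.0 tcp [ 380.6 -289.3  223.3] along/across carrier -32.1 -279.9 F [-0.4  0.7  0.2] Fu -0.6 w 10.2
```

View pics/fin.png

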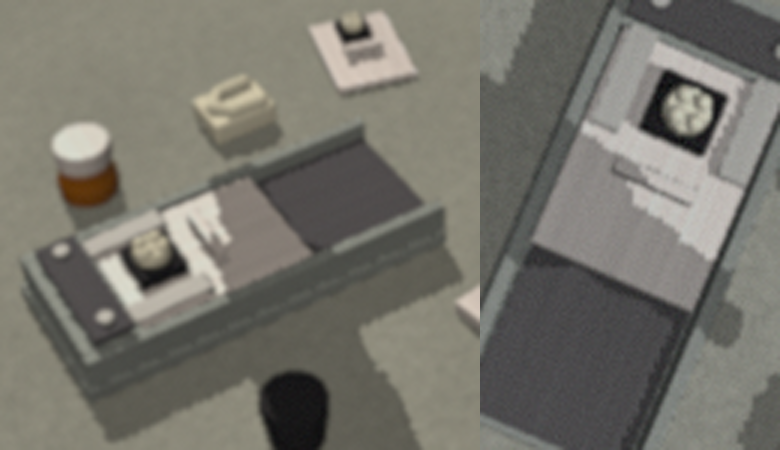

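The carrier lies under both leaves with its nose at the end block. Its rear edge, (533,243)–(690,312), is at the same pixels as when pressed against the stop. I check that numerically.

```bash
python3 - <<'E'
from h import *
f=pickle.load(open("top_fin.pkl","rb"))
c0=proj(f,[[550,-55,35]])[0].astype(int)
o=lambda a:(np.array(a)-[480,0])/3+[c0[0]-50,c0[1]-75]-.33
s=np.array([544.7,-53.4,-.382])
C=[(-60,44.5,33),(-60,-44.5,33),(-12,-22,45),(-12,22,45)]
c,r=fit(f,C[:2],o([(533,243),(690,312)]))
a=s[2];print(c, "in stage",np.array([[np.cos(a),np.sin(a)],[-np.sin(a),np.cos(a)]])@(c-s)[:2],c[2]-a)
# stop edge: sharpness-free check, project stop edge and motion from start
c1=np.array([514.8,-41.6]);print("travel",np.linalg.norm(c[:2]-c1))
a,b=[pickle.load(open(f"top{x}.pkl","rb"))["pixels"].astype(int) for x in("","_fin")]
for n,(x,y) in dict(loupe=(307,167),jar=(473,232),cast=(449,306)).items():
    t=a[y-18:y+18,x-18:x+18].astype(np.uint8);w=b[y-26:y+26,x-26:x+26].astype(np.uint8)
    print(n,cv2.minMaxLoc(cv2.matchTemplate(w,t,cv2.TM_CCOEFF_NORMED))[1::2])
E
```

```text
[ 5.80234924e+02 -6.71354452e+01 -3.85063167e-01] in stage [38.09385867  0.50119708] -0.0030631672154132206
travel 70.24092979879113
loupe (0.9395864605903625, (8, 8))
jar (0.8975133299827576, (8, 8))
cast (0.7662919163703918, (8, 8))
```

```bash
python3 - <<'E'
from h import *
a,b=[pickle.load(open(f"scene_{x}.pkl","rb")) for x in("mid3","fin")]
c=proj(a,[[550,-55,35]])[0].astype(int);x,y=c-[80,75]+np.array([152,258])//3
t=lambda g:cv2.resize(g["pixels"],None,fx=8,fy=8,interpolation=cv2.INTER_CUBIC)
A,B=t(a),t(b)
T=A[(y-13)*8:(y+13)*8,(x-14)*8:(x+12)*8];W=B[(y-17)*8:(y+17)*8,(x-18)*8:(x+16)*8]
m=cv2.minMaxLoc(cv2.matchTemplate(W,T,cv2.TM_CCOEFF_NORMED));d=(np.array(m[3])-32)/8
P=lambda dx,dz:proj(a,[[590+dx*.928,-72-dx*.372,55+dz]])[0]-proj(a,[[590,-72,55]])[0]
print("shift px",d,m[1],"px/mm along",P(1,0),"up",P(0,1), "solve",np.linalg.solve(np.c_[P(1,0),P(0,1)],d))
from plant import manip
manip.finish_job()
E
```

```text
shift px [-0.125 -0.875] 0.9875057935714722 px/mm along [-0.47427921  0.20158049] up [-0.06607816 -0.3841306 ] solve [-0.0501371   2.25156063]
the job is handed in; nothing more can be done
```

I pressed the carrier down behind its thumb ridge and slid it under both leaf springs until it hit the stop. I then let go and handed the job in; no verdict came back.

- **Pressing and sliding:** The bed was about 7–8 mm down at 12–14 N while it slid. I estimated the depth from the arm's height and force, because the bed has no direct reading.
- **Reaching the stop:** At the end the fingertips stopped moving while the forward push rose to 20 N. I took that as the nose being home.
- **After letting go:** The carrier rose about 2.3 mm onto the leaves, with less than 0.1 mm of movement back from the stop. The images show it under both leaves and within 0.003 rad of straight.
- **Bystanders:** The loupe, jar and plaster cast showed no shift in the top view.
- **Robot clear:** The arm stood well clear of the stage and touched nothing, at about 11 s.

**Disagreement:** The camera fit puts the nose at about 98 mm on the stage axis instead of 100 mm. That is about the 2 mm calibration error and above the 96 mm limit, so I trusted the contact with the stop. I could not measure the force of each leaf on the carrier; the rise onto the leaves is the only sign that they hold it.

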